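# Hold a scenic tile flush on a sloped gluing stand

### The job

Pick up the rectangular scenic tile by the wooden handle on its back, lean it to the same slope as the plywood face of the tilting stand, and press it flush on that face, centred, its long side level across the slope, as if waiting for glue to take. Push gently but firmly, about 10 newtons, and finish while still gripping the handle and pressing: do not let go. Do not push the stand's face to another slope, and leave the round base with the same handle and everything else on the desk alone.

Things in the scene. Friction and masses are not known exactly. Their poses are not given: they have to be found in the camera images.
- tile_mid (a point): Rectangular scenic tile: grey plastic plate 64 (its x) x 90 (y) x 6 mm, flat on the desk, with a wooden handle block 16 (x) x 38 (y) mm standing on its middle, top 52 mm above the underside. Point: its middle, half-way up, 26 mm above the underside; z points from plate to handle. 80 to 150 g. A half turn on the face makes no difference. 26 mm out from face_center when flush.
- face_center (a point): Centre of the upper surface of the stand's sloped plywood face, 110 mm up the slope (its x) by 124 mm across (y), 8 mm thick; x points up the slope, y level across it, z straight out. Hinged on its lower edge, 40 mm above the desk, the edge towards the middle of the desk (robot's left); it rises from there at 10 to 30 degrees, different each time. The stiff hinge keeps its slope under pushes well over 40 N.
- stand_base (a point): The steel stand that carries the face, screwed to the desk, 150 (x) by 156 (y) mm; the point is the centre of its underside, x and y as the face's seen from above. Slim round steel side arcs, 71 mm left and right of its middle, rise to 108 mm above the desk, beyond the face's side edges and sometimes above it.
- disc_mid (a point): A bystander to leave alone: a round grey plastic base, 64 mm across and 6 mm thick, with the same wooden handle. The point is at its middle, 26 mm above the underside. It and the rectangular tile lie side by side in either order.
- pot_a: Bystander: small round paint jar, 30 mm across, 50 mm tall; origin under its centre.
- pot_b: Bystander: slim paint bottle, 28 mm across, 75 mm tall; origin under its centre.
- pot_c: Bystander: small round paint jar, 34 mm across, 45 mm tall; origin under its centre.
- brush_cup: Bystander: white cup 72 mm across, 95 mm tall, with brushes standing out of it to about 205 mm; origin under its centre.
- mug: Bystander: mug 80 mm across, 90 mm tall, handle on its y side; origin under its centre.
- driver: Bystander: screwdriver 160 mm long, under 30 mm tall, lying on the desk along its x.
Things that resemble listed ones, but are neither listed nor needed, are in the scene too. Leave any pink or red look-alike of the part that bears tile_mid alone.

How it is judged:
By the outcome, as a careful person would: the job done as asked, in the order asked, and still so for the second after the job is handed in, while the arm keeps its last pose, push and grip.
It also fails if it takes over 48 s, if anything falls off the work surface, if the arm or the gripper's body presses on something with over 40 N, if the wrist force passes 120 N, or if a joint passes its speed limit or range.

### The arm

A 6-joint arm with a two-finger parallel gripper is mounted at the origin on the work surface. World frame = base frame: x ahead of the robot, y to its left, z up, the work surface at z = 0. Lengths are in mm, angles in rad, forces in N, time in s.
With the tool pointing down it reaches from about 375 to 900 mm from the base axis. Payload 3.1 kg.
Tool frame: the origin (TCP) lies at the very end of the fingers, on their centre line; the grasp point (between the pads) lies 19 mm behind it; z points along the fingers, y is the line along which they close (so a half turn about z gives the same grasp; the last joint's range is limited). The gripper opens to 87 mm and grips with 3 to 60 N. Pads are 19 mm wide; open, the fingers measure 117 mm over their backs; the gripper's body (75 mm by 190 mm) begins 51 mm behind the grasp point.
Start: joints at [0.985, 0.527, 1.433, -0, 1.181, -0.178], TCP at [247.827, 573.741, 222.548] pointing down, gripper open.
Joint ranges: [-3.08, 3.08], [-0.75, 2.2], [0.22, 2.44], [-1.43, 4.57], [0, 2.65], [-2.85, 2.85]. Speed limits (rad/s): [2.79, 2.79, 3.14, 3.14, 3.14, 3.14].

### API

Orientations are given as a unit quaternion [w, x, y, z].
In Python, from rig import observe, capture, calibration, hand_in gives the robot as it stands. The module is installed in compiled form; this text tells all that it offers.
- The arm moves only by the shell command python3 -m handwheel 'ROWS' [OPENING]. ROWS is JSON, a list of rows, each a list of 2 entries, a list of its own where there are three numbers: the shift along the world's x, y, z in mm, then the turn about the world's z in rad. A call has 1 to 12 rows; each row is the pose to reach, as a shift and turn from the pose commanded when the call began; what a row does not reach only later rows make up. A row lasts 1/8 s, in which the tool goes at most 62.5 mm and 10.7 degrees, less where a joint would pass 70% of its speed; a pose out of reach is approached as far as the arm can. A call with a gripper value outside its range is refused whole. OPENING is the closure in counts, from 0 (fully open) to 255 (shut), set as the call begins (- or left out, the last holds). The fingers move at their own pace and stop on an object; the grip force is fixed at half the most. Time passes only in rows, so rows that repeat a pose let the fingers close. It gives the time, the measured TCP pose, the force, the opening and the grip force at its end, in the units of the state.
- observe(): the state, without advancing time (a new reading comes with each control period).
- capture(name): name is "scene" or "top" or "wrist"; returns the picture (480x640x3 uint8, blue, green, red); there is no depth.
- calibration(name): a dict with "vfov" (degrees; the focal length in pixels is half the picture's height over the tangent of half this angle, whatever the lens; pixels are square), "cx", "cy" (the principal point, pixels), "eye" and "rotation" of the camera in the world; the wrist camera has in their place "mount" (4x4, takes a point from camera to tool coordinates, whose origin is the TCP and whose axes are the flange's). Camera axes: x right, y up, looking along -z (the intrinsics and any distortion apply to the point x, -y, -z); pixel columns grow to the right and rows downward; lengths in mm; the calibration is good to about 2 mm. A picture is of the moment at which its call begins: read the wrist's pose just before it. calibration takes no time and is no camera call.
- hand_in(): hands the job in; it is judged then, once.
The state is a dict: "time": time; "q": joint angles; "qvel": joint speeds; "joint_torque": joint torques, N m; "tcp_pos": TCP position; "tool_rot": TCP orientation; "ft_force": force on the tool from outside, world axes, zero at the start; "torque": the same for the moment, N m; "grip_width": finger opening in mm; "gripper_force": force on a finger pad.
Only numpy, scipy, OpenCV 4.12 (cv2) and the standard library are available. Lean on these libraries where they do the work, as an engineer would, in place of code of your own. Each camera call takes 0.05 s, during which the arm holds its last target. There are 200 camera calls.

## Working session

There is one attempt and no reset: what is moved stays moved. The work goes in short steps, Python scripts to look and compute and a shell command to move; the robot and the scene stay as the last step left them, time stands still between calls to the robot, and variables do not carry over. Pictures are saved under pics/ and viewed, at most 10 in all, crops included, and the job is handed in when it is done.

```bash
mkdir -p pics
python3 - <<'E'
from rig import *
import cv2
o=observe();print({k:o[k] for k in('time','tcp_pos','tool_rot','ft_force','grip_width')})
for n in('scene','top'):
    cv2.imwrite(f'pics/{n}0.png',capture(n));print(n,calibration(n))
print(calibration('wrist'))
E
```

```text
{'time': 0.0, 'tcp_pos': array([247.43779478, 573.14387055, 221.58734485]), 'tool_rot': array([-3.94282336e-04,  2.02495759e-01,  9.79282558e-01, -9.92252043e-04]), 'ft_force': array([0.61183989, 0.1023556 , 0.13340734]), 'grip_width': 87.07485973260847}
scene {'vfov': 42.091026597210785, 'cx': 328.2059242562693, 'cy': 243.32883884007484, 'eye': array([1610.02738239,  244.43862053,  859.86188392]), 'rotation': array([0.57531262, 0.28416172, 0.35438188, 0.68020658])}
top {'vfov': 57.09852055598117, 'cx': 318.37147992323327, 'cy': 237.22285790697845, 'eye': array([ 434.03929534,    9.69244482, 1285.81931025]), 'rotation': array([ 0.70990508,  0.03070554, -0.01695885, -0.70342331])}
{'vfov': 59.91993951159853, 'cx': 310.23944190816775, 'cy': 237.11170093296153, 'mount': array([[-4.00991125e-05,  9.60247392e-01,  2.79150398e-01,
         7.63183358e+01],
       [ 9.99999662e-01, -1.90716210e-04,  7.99690219e-04,
        -7.23890080e-01],
       [ 8.21138953e-04,  2.79150336e-01, -9.60247060e-01,
        -1.63276486e+02],
       [ 0.00000000e+00,  0.00000000e+00,  0.00000000e+00,
         1.00000000e+00]])}
```

View pics/top0.png

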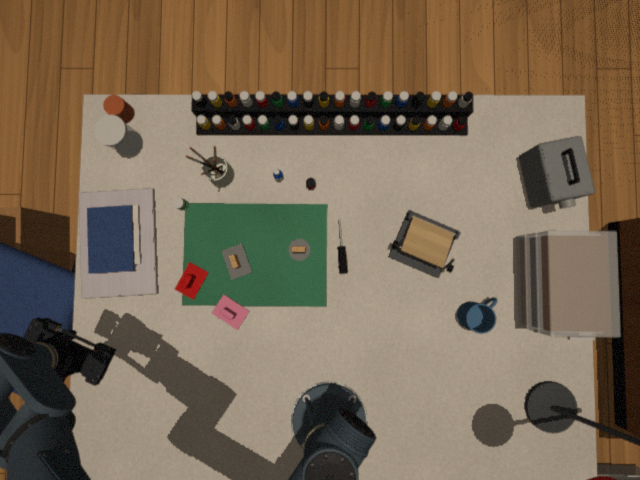

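View pics/scene0.png

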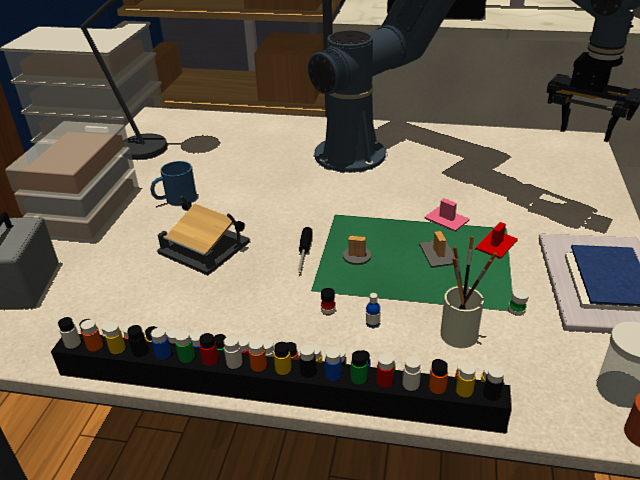

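The top view shows four possible matches: a grey rectangular plate (236,261), a grey round base (299,250), and red (191,281) and pink (230,311) look-alikes. I choose the grey rectangle at (236,261). The stand is at (425,243). I'll check both in one close crop.

Run:
```python
import cv2,numpy as np
t=cv2.imread('pics/top0.png');s=cv2.imread('pics/scene0.png')
z=lambda im,x,y,w,h,k:cv2.resize(im[y:y+h,x:x+w],None,fx=k,fy=k,interpolation=cv2.INTER_CUBIC)
a=np.hstack([z(t,211,236,50,37,8),z(t,380,200,100,74,4)])
b=np.hstack([z(s,410,220,50,37,8),z(s,150,196,100,74,4)])
cv2.imwrite('pics/c1.png',np.vstack([a,b]))
```

```text
(no output)
```

View pics/c1.png

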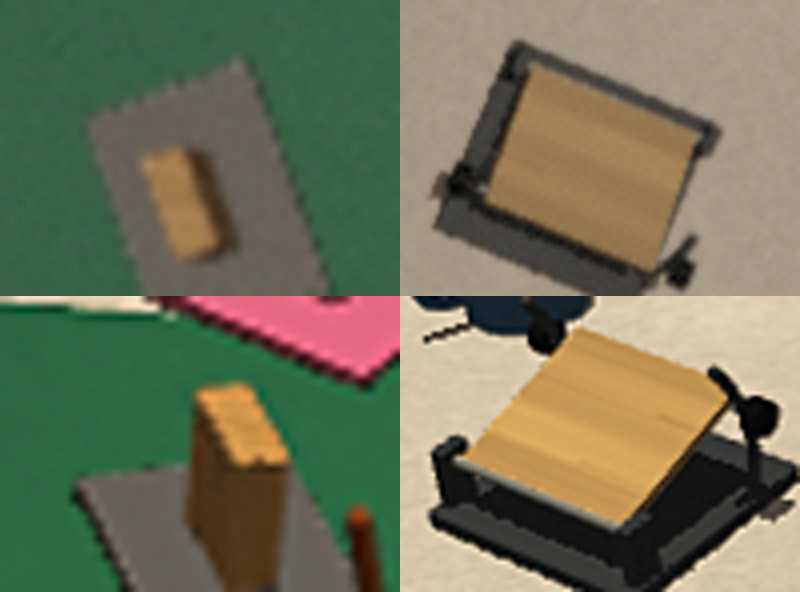

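The crop confirms it: a grey rectangular plate with a tall wooden handle, handle-top centre at about (233.9,261.1) in top. The stand's plywood corners are clear in both views. Next I'll triangulate them.

```bash
cat > h.py <<'E'
import numpy as np,cv2
from scipy.spatial.transform import Rotation as R
from rig import *
rot=lambda q:R.from_quat(np.roll(q,-1)).as_matrix()
def cam(n,o=None):
    c=calibration(n);f=240/np.tan(np.radians(c['vfov']/2))
    if n=='wrist':
        T=rot(o['tool_rot']);M=c['mount'];e=o['tcp_pos']+T@M[:3,3];W=T@M[:3,:3]
    else: e,W=np.array(c['eye']),rot(c['rotation'])
    return f,c['cx'],c['cy'],e,W
def proj(C,P):
    f,cx,cy,e,W=C;p=(np.atleast_2d(P)-e)@W
    return np.c_[cx-f*p[:,0]/p[:,2],cy+f*p[:,1]/p[:,2]]
def ray(C,u):
    f,cx,cy,e,W=C;d=W@np.array([(u[0]-cx)/f,-(u[1]-cy)/f,-1]);return e,d/np.linalg.norm(d)
def atz(C,u,z):
    e,d=ray(C,u);return e+d*(z-e[2])/d[2]
def tri(*cu):
    A=np.zeros((3,3));b=np.zeros(3)
    for C,u in cu:
        e,d=ray(C,u);Q=np.eye(3)-np.outer(d,d);A+=Q;b+=Q@e
    return np.linalg.solve(A,b)
E
python3 - <<'E'
from h import *
np.set_printoptions(precision=1,suppress=True)
t,s=cam('top'),cam('scene')
T=dict(A=(413.75,216.25),B=(455,235),C=(443.75,267.5),D=(401.25,251.25))
S=dict(B=(166.25,237),A=(205,253.25),C=(193.75,204.5),D=(233.75,222))
P={}
for k in 'ABCD':
    P[k]=tri((t,T[k]),(s,S[k]));print(k,P[k],proj(t,P[k])-T[k],proj(s,P[k])-S[k])
for a,b in('AB','BC','CD','DA'):print(a,b,np.linalg.norm(P[a]-P[b]))
print('handle',atz(t,(233.9,261.1),52))
for u in((222.25,251.25),(241,243.5)):print('plate corner',atz(t,u,6))
for u,z in(((299,249),52),((230,308),52),((191,281),52)):print(atz(t,u,z))
E
```

```text
A [ 579.5 -234.2   41.2] [[-0.2  0. ]] [[-0.2 -0. ]]
B [ 527.1 -348.9   36.6] [[-0.9  0.3]] [[-1.1 -0.2]]
C [ 435.7 -308.9   71. ] [[-0.4  0.1]] [[-0.4 -0.1]]
D [ 479.8 -196.1   61.2] [[ 0.1 -0. ]] [[0.1 0. ]]
A B 126.15238945629632
B C 105.56314971111603
C D 121.45595314057489
D A 108.6796080043639
handle [448.1 270.3  52. ]
plate corner [477.  314.8   6. ]
plate corner [500.1 260.4   6. ]
[483.7  88.1  52. ]
[317.6 278.3  52. ]
[391.3 389.7  52. ]
```

```bash
python3 -m handwheel '[[[25,-38,0],-0.1],[[50,-76,0],-0.2],[[75,-114,0],-0.3],[[100,-152,0],-0.4],[[125,-190,0],-0.5],[[150,-228,0],-0.6],[[175,-266,0],-0.7],[[200,-303,0],-0.76],[[200,-303,0],-0.76]]' 0
python3 - <<'E'
from h import *
o=observe();im=capture('wrist');C=cam('wrist',o);print(o['tcp_pos'],o['tool_rot'],o['q'],o['ft_force'])
cv2.imwrite('pics/w1.png',im)
a=np.radians(23.2);x=np.array([np.sin(a),-np.cos(a),0]);y=np.array([np.cos(a),np.sin(a),0])
c=np.array([448.1,270.3,0])
for z,hx,hy in((6,32,45),(52,8,19)):
    p=proj(C,[c+i*hx*x+j*hy*y+[0,0,z] for i,j in((-1,-1),(-1,1),(1,1),(1,-1))]);print(p)
    cv2.polylines(im,[np.int32(p*8)],True,(0,0,255),1,cv2.LINE_AA,3)
cv2.imwrite('pics/w1o.png',im)
E
```

```text
time: 1.23
tcp_pos: [449.5, 268.5, 222.3]
tool_rot: [0.0, 0.553, 0.833, -0.0]
ft_force: [-0.5, -0.7, 0.2]
grip_width: 87.5
gripper_force: 0.0
[449.52097266 268.46483326 222.29256338] [ 2.06835867e-04  5.53228148e-01  8.33029741e-01 -1.56537412e-04] [ 3.25065187e-01  3.91946457e-01  1.68555876e+00 -5.93304589e-04
  1.06408147e+00 -7.29742355e-02] [-0.54914403 -0.74114371  0.23303337]
[[260.14736767 164.06193198]
 [359.80057758 163.40058746]
 [357.99302117 231.70462144]
 [262.87474057 232.2994627 ]]
[[286.73587194 199.94593468]
 [333.46368271 199.64527535]
 [333.28897499 218.77757241]
 [287.17161966 219.06935828]]
```

View pics/w1o.png

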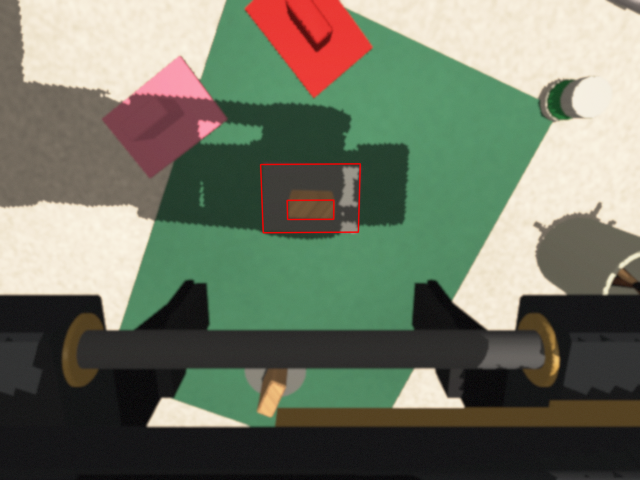

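The model outline (in red) lands on the tile (260–360, 164–232) and its handle (287–334, 200–219) within about 1 px, so I can grasp. I'll grip across the handle's 38 mm ends with TCP z≈19, so the tile can pivot about its long axis.

```bash
python3 -m handwheel '[[[-1,2,-40],0],[[-1,2,-90],0],[[-1,2,-140],0],[[-1,2,-175],0],[[-1,2,-195],0],[[-1,2,-203],0],[[-1,2,-203],0]]' 0 && python3 -m handwheel '[[[0,0,0],0],[[0,0,0],0],[[0,0,0],0],[[0,0,0],0],[[0,0,0],0],[[0,0,0],0]]' 255
```

```text
time: 2.15
tcp_pos: [446.3, 273.4, 19.4]
tool_rot: [-0.0, 0.551, 0.835, -0.0]
ft_force: [0.0, -0.1, 0.5]
grip_width: 87.0
gripper_force: 0.0
time: 2.9
tcp_pos: [447.0, 272.8, 19.6]
tool_rot: [0.0, 0.551, 0.834, 0.0]
ft_force: [0.3, 0.4, 1.2]
grip_width: 37.4
gripper_force: 29.8
```

```bash
python3 -m handwheel '[[[0,0,20],0],[[0,0,60],0],[[0,0,110],0],[[0,0,150],0],[[0,0,175],0],[[0,0,175],0]]' && python3 -m handwheel '[[[2,-20,0],0.05],[[8,-70,0],0.12],[[14,-125,0],0.2],[[20,-180,0],0.28],[[26,-235,0],0.36],[[32,-290,0],0.44],[[38,-345,0],0.52],[[44,-400,0],0.6],[[50,-455,0],0.67],[[55,-505,0],0.72],[[58,-545,0],0.765],[[58,-545,0],0.765]]' && python3 -m handwheel '[[[0,0,0],0],[[0,0,0],0]]'
python3 - <<'E'
from h import *
o=observe();im=capture('wrist');print(o['tcp_pos'],o['tool_rot'],o['q'],o['ft_force'],o['torque'])
cv2.imwrite('pics/w2.png',im);np.save('w2.npy',np.r_[o['tcp_pos'],o['tool_rot']])
E
```

```text
time: 3.65
tcp_pos: [447.9, 273.1, 196.2]
tool_rot: [0.001, 0.551, 0.834, 0.002]
ft_force: [0.2, -0.1, -2.0]
grip_width: 38.1
gripper_force: 29.8
time: 5.15
tcp_pos: [504.3, -275.1, 192.3]
tool_rot: [-0.001, 0.202, 0.979, 0.0]
ft_force: [0.3, 0.4, -2.1]
grip_width: 38.1
gripper_force: 29.8
time: 5.4
tcp_pos: [504.2, -270.5, 193.7]
tool_rot: [-0.001, 0.199, 0.98, 0.001]
ft_force: [-0.8, 0.2, -0.9]
grip_width: 38.0
gripper_force: 29.8
[ 504.17613099 -270.45992008  193.70749164] [-1.09589660e-03  1.99486700e-01  9.79899663e-01  7.11248395e-04] [-6.87745681e-01  4.92847547e-01  1.59585754e+00  2.66209878e-04
  1.05549023e+00 -1.85700502e+00] [-0.84237717  0.24177863 -0.92016895] [-0.00961896 -0.00808115  0.01495903]
```

View pics/w2.png

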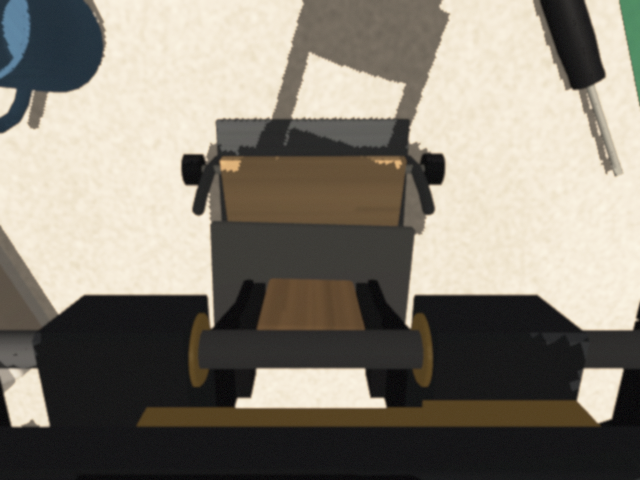

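The held tile hides the lower half of the face. The face's upper edge shows at row 154 (cols 225–405). I'll move downslope to see the whole face.

```bash
python3 -m handwheel '[[[25,-10,0],0],[[55,-23,0],0],[[80,-34,0],0],[[83,-35,0],0],[[83,-35,0],0],[[83,-35,0],0]]'
python3 - <<'E'
from h import *
o=observe();im=capture('wrist');print(o['tcp_pos'],o['tool_rot'])
cv2.imwrite('pics/w3.png',im);np.save('w3.npy',np.r_[o['tcp_pos'],o['tool_rot']])
cv2.imwrite('pics/w3c.png',cv2.resize(im[140:340,180:440],None,fx=3,fy=3,interpolation=cv2.INTER_CUBIC))
E
```

```text
time: 6.2
tcp_pos: [586.8, -306.3, 194.5]
tool_rot: [-0.001, 0.2, 0.98, 0.0]
ft_force: [0.4, -0.2, -1.9]
grip_width: 37.9
gripper_force: 29.8
[ 586.77831155 -306.27581939  194.45728762] [-7.47125592e-04  1.99870164e-01  9.79822062e-01  2.93393416e-04]
```

View pics/w3c.png

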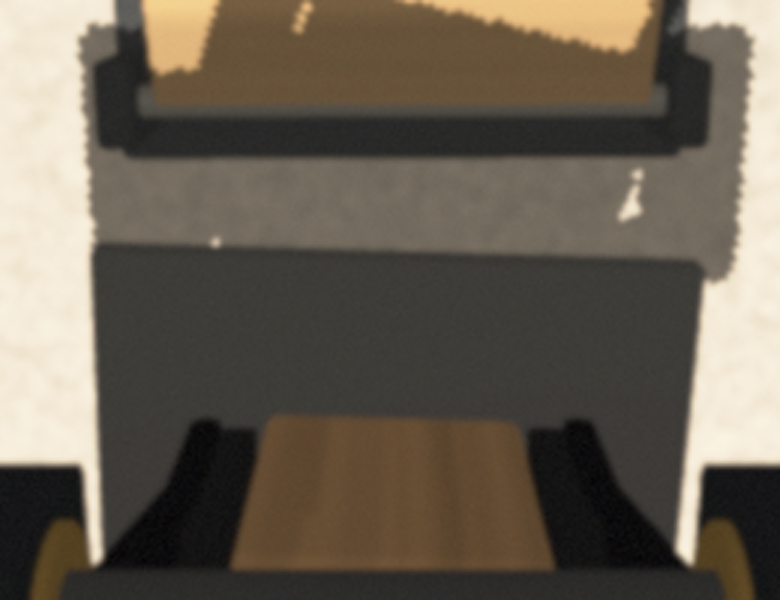

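w3 shows the full hinge edge, from (230,174) to (398,174). The tile's far edge runs from (212,222) to (413,228) and the handle top's far edge from (269,278) to (353,281). So the tile is yawed about 1.8° in the grip. Next I'll fit both poses.

```bash
cat > fit.py <<'E'
from h import *
from scipy.optimize import least_squares
np.set_printoptions(precision=2,suppress=True)
def W(n):
    v=np.load(n+'.npy');return cam('wrist',dict(tcp_pos=v[:3],tool_rot=v[3:])),v
w2,v2=W('w2');w3,v3=W('w3');t,s=cam('top'),cam('scene')
# corners A,B (hinge; +y,-y), C,D (upper; -y,+y)
def face(p):
    x,y,z,ps,th=p;yv=np.array([np.cos(ps),np.sin(ps),0]);u=np.array([-np.sin(ps),np.cos(ps),0])
    ux=np.cos(th)*u+[0,0,np.sin(th)];n=np.cross(ux,yv) if np.cross(ux,yv)[2]>0 else np.cross(yv,ux)
    c=np.array([x,y,z])
    return c,ux,yv,n,[c-55*ux+62*yv,c-55*ux-62*yv,c+55*ux-62*yv,c+55*ux+62*yv]
obs=[(t,'ABCD',[(413.75,216.25),(455,235),(443.75,267.5),(401.25,251.25)],1.5),
 (s,'ABCD',[(205,253.25),(166.25,237),(193.75,204.5),(233.75,222)],1.5),
 (w2,'CD',[(222,156),(406,154)],2),(w3,'BA',[(230,174.3),(398.3,174.3)],2)]
def res(p,obs=obs):
    F=face(p)[4];r=[]
    for C,k,uv,sg in obs:
        r.append(((proj(C,[F['ABCD'.index(q)] for q in k])-uv)/sg).ravel())
    h=(F[0][2]-40)/1.5
    return np.r_[np.concatenate(r),h]
if __name__=='__main__':
    f=least_squares(res,[505,-272,52,1.17,.25]);p=f.x
    print('face',p[:3],np.degrees(p[3:]),'cost',f.cost);print(f.fun)
    np.save('face.npy',p)
    # tile in tool frame (w3): plate far edge corners (z=6 top), handle top far edge
    uv=np.array([(211.7,222.3),(413.3,228.3),(269.3,278.3),(353.3,281)])
    T=rot(v3[3:])
    def tile(q):
        x,z,yw,ro,y=q  # tool frame: x, z of underside, yaw, pitch about y
        Rm=R.from_euler('ZY',[yw,ro]).as_matrix()
        P=np.array([(32,-45,-6),(32,45,-6),(8,-19,-52),(8,19,-52)])
        return v3[:3]+(np.array([x,y,z])+P@Rm.T)@T.T
    g=least_squares(lambda q:np.r_[(proj(w3,tile(q))-uv).ravel(),(q[1]-19)/3],[0,19,0,0,0])
    print('tile tool x,z,yaw,pitch,y',g.x[:2],np.degrees(g.x[2:4]),g.x[4],g.fun)
    for n,w in(('w2',w2),('w3',w3)):
        im=cv2.imread(f'pics/{n}.png');cv2.polylines(im,[np.int32(proj(w,face(p)[4])*8)],True,(0,0,255),1,cv2.LINE_AA,3)
        if n=='w3':cv2.polylines(im,[np.int32(proj(w,tile(g.x))*8)],False,(0,255,0),1,cv2.LINE_AA,3)
        cv2.imwrite(f'pics/{n}o.png',im)
    a=[cv2.resize(cv2.imread(f'pics/{n}o.png')[60:260,180:450],None,fx=k,fy=k) for n,k in(('w2',1.48),('w3',1.48))]
    x=cv2.resize(cv2.imread('pics/w2.png')[130:240,180:450],None,fx=1.48*2,fy=1.48*2)
    cv2.imwrite('pics/ov.png',np.vstack([np.hstack(a),x])[:600,:800])
E
python3 fit.py
```

```text
face [ 506.85 -270.18   54.76] [67.13 14.87] cost 6.176698901592706
[-0.25 -0.05 -0.53 -0.99 -0.91  0.52 -0.52 -0.63 -0.    0.2  -1.18 -0.27
  0.59  0.22  0.68 -1.4   0.15 -0.14 -0.95  0.63  1.31 -0.16 -1.22 -0.42
  0.43]
tile tool x,z,yaw,pitch,y [-5.81 25.12] [  1.83 -19.01] -1.0426740358282383 [ 6.27 -0.56 -7.51 -0.73 -9.44  0.32 10.39  0.73  2.04]Traceback (most recent call last):
  File "fit.py", line 42, in <module>
    cv2.imwrite('pics/ov.png',np.vstack([np.hstack(a),x])[:600,:800])
                              ~~~~~~~~~^^^^^^^^^^^^^^^^^^
    return _nx.concatenate(arrs, 0, dtype=dtype, casting=casting)
           ~~~~~~~~~~~~~~~^^^^^^^^^^^^^^^^^^^^^^^^^^^^^^^^^^^^^^^
ValueError: all the input array dimensions except for the concatenation axis must match exactly, but along dimension 1, the array at index 0 has size 800 and the array at index 1 has size 799
```

```bash
sed -i 's/(8,-19,-52),(8,19,-52)/(8,-19,-6),(8,19,-6)/; s/np.hstack(a),x\])/np.hstack(a)[:,:798],x[:,:798]])/' fit.py && python3 fit.py
```

```text
face [ 506.85 -270.18   54.76] [67.13 14.87] cost 6.176698901592706
[-0.25 -0.05 -0.53 -0.99 -0.91  0.52 -0.52 -0.63 -0.    0.2  -1.18 -0.27
  0.59  0.22  0.68 -1.4   0.15 -0.14 -0.95  0.63  1.31 -0.16 -1.22 -0.42
  0.43]
tile tool x,z,yaw,pitch,y [-3.28 16.01] [  1.74 -11.58] -0.7115914841589317 [ 0.15  0.6   0.11  0.58 -0.25 -0.47 -0.02 -0.76 -1.  ]
```

View pics/ov.png

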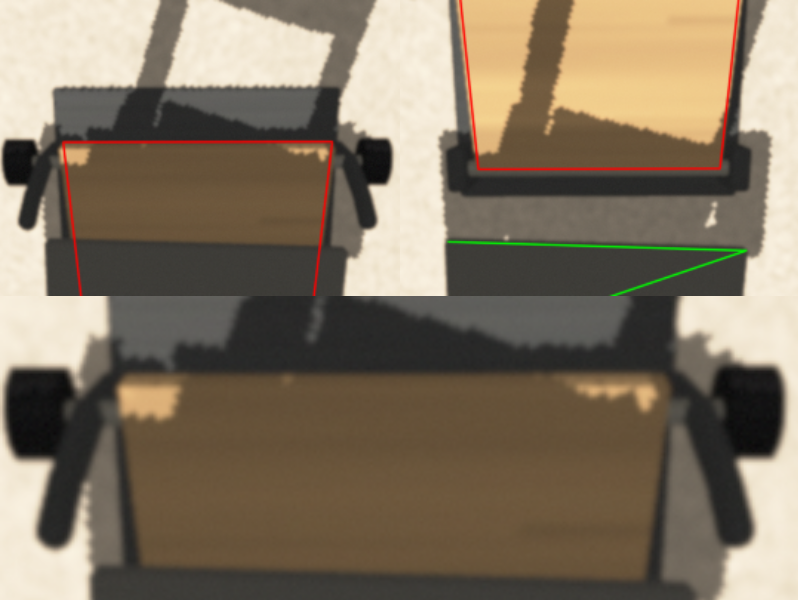

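The overlay fits the face in both wrist views: slope about 14.9°, yaw 67.1°. Next I'll work out the press pose, with the tool vertical and the tile pivoting in the grip.

```bash
cat > tgt.py <<'E'
from fit import *
p=np.load('face.npy');c,ux,yv,n,_=face(p)
for xt,yt in((-3,-.7),(0,-.7)):
    piv=c-xt*ux-yt*yv+38*n
    print(xt,'TCP',piv-[0,0,19],'hover25',piv+25*n-[0,0,19])
print('ux',ux,'yv',yv,'n',n,'w3 tcp',v3[:3])
E
python3 tgt.py
```

```text
-3 TCP [ 513.43 -272.2    73.26] hover25 [ 519.34 -274.69   97.42]
0 TCP [ 516.11 -273.32   72.49] hover25 [ 522.02 -275.82   96.65]
ux [-0.89  0.38  0.26] yv [0.39 0.92 0.  ] n [ 0.24 -0.1   0.97] w3 tcp [ 586.78 -306.28  194.46]
```

```bash
python3 -m handwheel '[[[-25,12,-10],0.01],[[-50,23,-35],0.02],[[-67,31,-60],0.032],[[-67,31,-80],0.032],[[-67,31,-92],0.032],[[-67,31,-97],0.032],[[-67,31,-97],0.032],[[-67,31,-97],0.032]]'
```

```text
time: 7.25
tcp_pos: [521.4, -276.6, 98.2]
tool_rot: [0.001, 0.184, 0.983, -0.0]
ft_force: [1.1, 0.5, -1.6]
grip_width: 37.8
gripper_force: 29.8
```

```bash
python3 -m handwheel '[[[-1,0.5,-5],0],[[-2,1,-9],0],[[-3,1.2,-12],0],[[-3,1.2,-12],0]]' && python3 -m handwheel '[[[-0.5,0.2,-2],0],[[-1,0.4,-4],0],[[-1,0.4,-4],0]]' && python3 -m handwheel '[[[-0.5,0.2,-2],0],[[-0.5,0.2,-2],0]]'
```

```text
time: 7.75
tcp_pos: [518.0, -275.0, 85.8]
tool_rot: [0.0, 0.184, 0.983, 0.0]
ft_force: [0.3, 1.3, 1.6]
grip_width: 37.7
gripper_force: 29.8
time: 8.12
tcp_pos: [519.5, -275.6, 83.5]
tool_rot: [0.003, 0.185, 0.983, -0.001]
ft_force: [3.4, 1.4, 7.4]
grip_width: 37.8
gripper_force: 30.0
time: 8.38
tcp_pos: [520.3, -275.9, 82.1]
tool_rot: [0.005, 0.185, 0.983, -0.001]
ft_force: [4.5, 2.7, 8.4]
grip_width: 37.8
gripper_force: 30.0
```

Contact was at TCP z≈83, and the tile's upper edge is dragging. I'll back off, start further upslope, and come down while moving downslope, so the edge stays put and the tile pivots flush.

```bash
python3 -m handwheel '[[[0,0,4],0],[[0,0,10],0],[[-7,3,12],0],[[-14,6,14],0],[[-15,6.5,14],0],[[-15,6.5,14],0],[[-15,6.5,14],0]]'
python3 - <<'E'
from rig import *
import numpy as np
print(np.mean([observe()['tcp_pos'] for _ in range(20)],0))
E
```

```text
time: 9.25
tcp_pos: [501.5, -268.1, 93.5]
tool_rot: [0.0, 0.184, 0.983, -0.0]
ft_force: [-0.2, 0.3, -0.5]
grip_width: 37.9
gripper_force: 29.9
[ 501.49470674 -268.10759802   93.48988926]
```

```bash
python3 -m handwheel '[[[0,0,-6],0],[[2,-1,-8],0],[[3.5,-1.5,-9.5],0],[[5,-2,-11],0],[[6,-2.5,-12],0],[[6,-2.5,-12],0]]' && python3 -m handwheel '[[[1,-0.5,-1.3],0],[[2,-1,-2.7],0],[[2,-1,-2.7],0]]'
```

```text
time: 10.0
tcp_pos: [507.6, -270.3, 82.2]
tool_rot: [0.0, 0.184, 0.983, 0.0]
ft_force: [-0.9, 1.5, 6.2]
grip_width: 37.5
gripper_force: 30.0
time: 10.38
tcp_pos: [509.5, -271.1, 79.4]
tool_rot: [-0.0, 0.185, 0.983, 0.0]
ft_force: [-0.4, 0.5, 6.6]
grip_width: 37.5
gripper_force: 30.0
```

Force holds near 6–7 N while the TCP descends, so the tile is pivoting. Continuing.

```bash
python3 -m handwheel '[[[1,-0.4,-1.3],0],[[2,-0.8,-2.6],0],[[2,-0.8,-2.6],0]]' && python3 -m handwheel '[[[0.8,-0.4,-1.2],0],[[1.7,-0.7,-2.5],0],[[1.7,-0.7,-2.5],0]]' && python3 -m handwheel '[[[0,0,-1],0],[[0,0,-1],0]]'
```

```text
time: 10.75
tcp_pos: [512.4, -272.6, 78.2]
tool_rot: [0.001, 0.185, 0.983, -0.0]
ft_force: [0.2, 1.1, 12.3]
grip_width: 37.6
gripper_force: 30.0
time: 11.12
tcp_pos: [514.5, -273.7, 77.4]
tool_rot: [0.002, 0.185, 0.983, -0.001]
ft_force: [-3.4, 2.9, 21.7]
grip_width: 37.2
gripper_force: 30.0
time: 11.38
tcp_pos: [514.5, -273.7, 77.3]
tool_rot: [0.002, 0.185, 0.983, -0.001]
ft_force: [-4.4, 3.1, 28.4]
grip_width: 37.8
gripper_force: 30.0
```

```bash
python3 -m handwheel '[[[0,0,2],0],[[0,0,2],0]]'
python3 - <<'E'
from h import *
o=observe();im=capture('wrist');np.save('w4.npy',np.r_[o['tcp_pos'],o['tool_rot']]);cv2.imwrite('pics/w4.png',im)
s=capture('scene');cv2.imwrite('pics/scene4.png',s)
print(o['tcp_pos'],o['tool_rot'],o['ft_force'],o['torque'])
a=cv2.resize(im[90:350,190:430],(480,520),interpolation=cv2.INTER_CUBIC)
b=cv2.resize(s[150:280,140:220],(320,520),interpolation=cv2.INTER_CUBIC)
cv2.imwrite('pics/v4.png',np.hstack([a,b]))
E
```

```text
time: 11.62
tcp_pos: [514.6, -273.7, 77.4]
tool_rot: [0.002, 0.185, 0.983, -0.001]
ft_force: [-1.2, 1.2, 15.3]
grip_width: 37.8
gripper_force: 30.0
[ 514.59121421 -273.69991405   77.37891219] [ 1.95579190e-03  1.84681718e-01  9.82796261e-01 -5.89260117e-04] [-1.17899637  1.21746978 15.25242026] [ 0.7238173   0.19131402 -0.03512892]
```

View pics/v4.png

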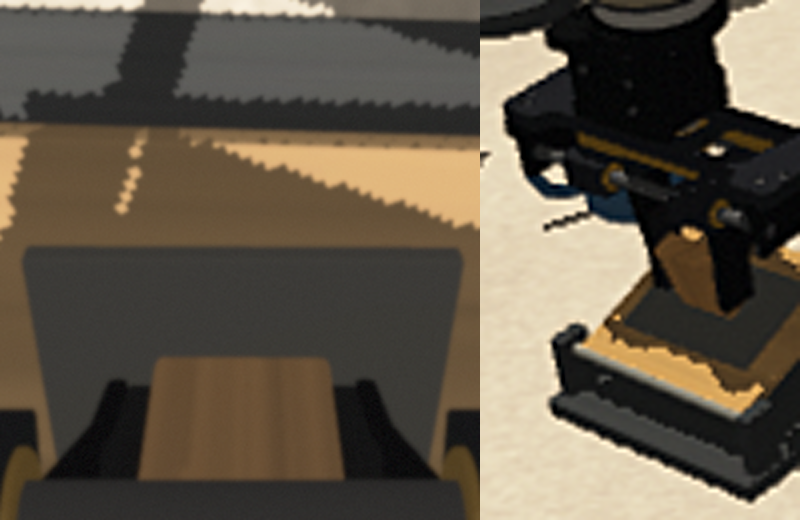

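v4 shows the plate on the plywood, leaned. Its far edge is level in the image (about row 214, cols 201–421), while the face's top edge (row 152→158) slopes about 1.6°. I'll measure flushness and yaw from sub-pixel edges.

```bash
cat > flush.py <<'E'
from fit import *
import sys
def run(name):
    w,v=W(name);im=cv2.GaussianBlur(cv2.imread(f'pics/{name}.png').astype(float),(3,3),0)
    d=(im[:,:,2]-im[:,:,0])/(im.sum(2)+10)   # wood: high, grey: ~0
    def cross(prof,i0):
        # first crossing of half level along profile
        lo,hi=np.percentile(prof,10),np.percentile(prof,90);m=(lo+hi)/2;s=np.sign(prof-m);k=np.where(s[1:]!=s[:-1])[0]
        if len(k)!=1:return None
        k=k[0];return i0+k+(m-prof[k])/(prof[k+1]-prof[k])
    def line(pts):
        pts=np.array([p for p in pts if None not in p],float)
        vx,vy,x0,y0=cv2.fitLine(pts.astype(np.float32),cv2.DIST_HUBER,0,.01,.01).ravel();nn=np.array([-vy,vx])
        r=(pts-[x0,y0])@nn;print('  n=%d rms=%.2f'%(len(pts),np.sqrt(np.mean(r**2))),'slope deg %.2f'%np.degrees(np.arctan2(vy,vx)),x0,y0);return nn,np.array([x0,y0])
    L={}
    L['far']=line([(c,cross(d[205:223,c],205)) for c in range(215,410,3)])
    L['left']=line([(cross(d[r,192:216],192),r) for r in range(222,285,2)])
    L['right']=line([(cross(d[r,404:428],404),r) for r in range(222,285,2)])
    L['hb']=line([(c,cross(d[260:277,c],260)) for c in range(274,350,2)])
    L['top']=line([(c,cross(d[140:172,c],140)) for c in range(200,425,3)])
    p=np.load('face.npy');c,ux,yv,n,_=face(p);F=np.c_[ux,yv,n]
    e=[-1,1]
    def T(q):
        Rm=F@R.from_rotvec(q[3:6]).as_matrix()
        return lambda P:c+F@q[:3]+np.array(P,float)@Rm.T
    def rs(q):
        f=T(q);o=[]
        C=list(w);C[3]=w[3]+q[6:9]
        def add(k,P):o.extend((proj(C,P)-L[k][1])@L[k][0]/.4)
        add('far',f([(32,-35,6),(32,35,6)]));add('left',f([(30,-45,6),(5,-45,6)]));add('right',f([(30,45,6),(5,45,6)]));add('hb',f([(8,-17,6),(8,17,6)]))
        add('top',[c+55*ux-50*yv,c+55*ux+50*yv])
        return np.r_[o,q[6:9]/2,q[2]/3,q[3:5]/.2]
    g=least_squares(rs,np.zeros(9));J=np.linalg.inv(g.jac.T@g.jac)
    print(name,'tile on face: up,across,out',g.x[:3],'roll,pitch,yaw deg',np.degrees(g.x[3:6]),'sd',np.sqrt(np.diag(J))[:3],np.degrees(np.sqrt(np.diag(J))[3:6]),'cam',g.x[6:9],'cost',g.cost)
run(sys.argv[1])
E
python3 flush.py w4
```

```text
n=65 rms=0.09 slope deg 0.20 313.1 213.25854
  n=32 rms=0.08 slope deg 80.12 205.13676 245.6
  n=32 rms=0.06 slope deg -80.13 414.02972 261.2
  n=38 rms=0.11 slope deg 0.28 311.0 267.8433
  n=75 rms=0.14 slope deg 1.56 306.5 153.43233
w4 tile on face: up,across,out [-0.57 -1.08  6.66] roll,pitch,yaw deg [ 0.4   7.67 -1.67] sd [0.62 2.   1.61] [0.98 0.81 0.43] cam [ 0.25 -0.1  -2.76] cost 60.42195789479328
```

```bash
sed -i "s/F=np.c_\[ux,yv,n\]/F=np.c_[ux,-yv,n]/; s/(30,-45,6),(5,-45,6)/(30,4.5e1,6),(5,4.5e1,6)/; s/add('right',f(\[(30,45,6),(5,45,6)\]))/add('right',f([(30,-45,6),(5,-45,6)]))/" flush.py && sed -i "s/'cost',g.cost)/'cost',g.cost,'\\\\n',g.fun)/" flush.py && python3 flush.py w4 | tail -5
```

```text
n=38 rms=0.11 slope deg 0.28 311.0 267.8433
  n=75 rms=0.14 slope deg 1.56 306.5 153.43233
w4 tile on face: up,across,out [-0.57  1.08  6.66] roll,pitch,yaw deg [-0.4   7.67  1.67] sd [0.62 2.   1.61] [0.98 0.81 0.43] cam [ 0.25 -0.1  -2.76] cost 60.42195790620039 
 [ 3.16  3.1  -3.23  4.79 -3.33  4.87 -3.54 -3.61 -0.32  0.36  0.12 -0.05
 -1.38  2.22 -0.03  0.67]
```

```bash
sed -i "s/(32,-35,6),(32,35,6)/(32,-35,0),(32,35,0)/" flush.py && python3 flush.py w4 | tail -3
```

```text
w4 tile on face: up,across,out [-1.44  1.05  4.21] roll,pitch,yaw deg [-0.02 -1.58  1.57] sd [0.63 2.   1.61] [0.73 0.9  0.38] cam [ 0.16 -0.07 -1.74] cost 2.4522783047092416 
 [ 0.5   0.47 -0.36  0.53 -0.37  0.54 -0.58 -0.53 -0.32  0.35  0.08 -0.03
 -0.87  1.4  -0.   -0.14]
```

With the far edge taken as the plate's underside edge, the fit is good: roll 0.0°, pitch −1.6±0.9°, so the tile is flush. The yaw is 1.6° too far and it sits about 1.4 mm low. I'll check the centring across the face against its upper corners.

Run:
```python
import cv2
im=cv2.imread('pics/w4.png');cv2.imwrite('pics/v5.png',cv2.resize(im[130:300,150:470],(800,425),interpolation=cv2.INTER_CUBIC))
```

```text
(no output)
```

View pics/v5.png

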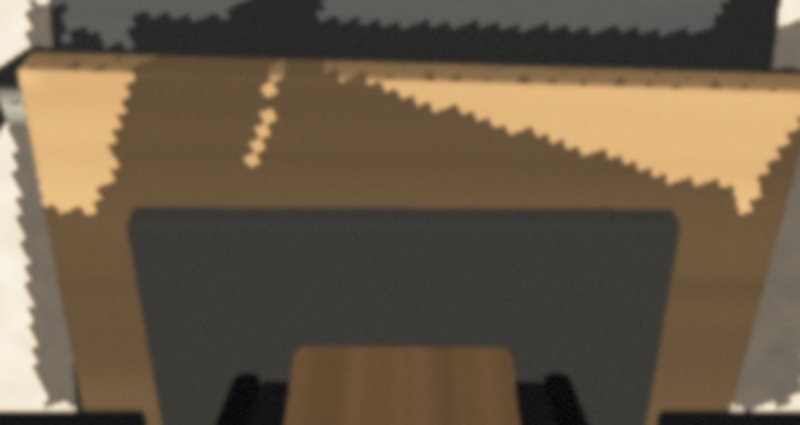

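```bash
sed -i "s/\[c+55\*ux-50\*yv,c+55\*ux+50\*yv\]/[c+55*ux-50*yv-8*n,c+55*ux+50*yv-8*n]/" flush.py && python3 flush.py w4 | tail -3
python3 - <<'E'
# refit face slope with wrist views seeing the underside edge of the face's upper end in w2 dropped
from fit import *
o2=[o for o in obs if o[1]!='CD']
# surface-edge in w4
w4,_=W('w4');o2.append((w4,'C',[(157.2,157.2)],2))
f=least_squares(lambda p:res(p,o2),[505,-272,52,1.17,.25]);print(f.x[:3],np.degrees(f.x[3:]),f.cost)
E
```

```text
w4 tile on face: up,across,out [1.21 1.05 3.55] roll,pitch,yaw deg [-0.03 -1.57  1.57] sd [0.63 2.   1.61] [0.73 0.9  0.38] cam [-2.36  0.99 -1.71] cost 2.9553558229215744 
 [ 0.5   0.46 -0.36  0.54 -0.37  0.55 -0.57 -0.52 -0.37  0.28 -1.18  0.5
 -0.86  1.18 -0.   -0.14]
[ 507.55 -271.61   55.77] [67.79 16.57] 7.157649554259308
```

```bash
python3 -m handwheel '[[[0.5,-0.2,3],0],[[1.5,-0.7,6],0],[[1.8,-0.8,6],-0.027],[[1.8,-0.8,6],-0.027],[[1.8,-0.8,6],-0.027],[[1.2,-0.5,4],-0.027],[[1,-0.4,2.5],-0.027],[[0.8,-0.3,1.5],-0.027],[[0.8,-0.3,1.5],-0.027],[[0.8,-0.3,1.5],-0.027]]'
python3 - <<'E'
from h import *
o=observe();im=capture('wrist');np.save('w6.npy',np.r_[o['tcp_pos'],o['tool_rot']]);cv2.imwrite('pics/w6.png',im)
print(o['ft_force'],o['torque'])
E
python3 flush.py w6
```

```text
time: 12.98
tcp_pos: [514.5, -273.6, 77.6]
tool_rot: [0.001, 0.197, 0.98, -0.0]
ft_force: [-0.9, 1.7, 6.2]
grip_width: 38.0
gripper_force: 29.9
[-0.9027089   1.70904188  6.15068819] [-0.00316715  0.28281093 -0.00096508]
  n=65 rms=0.07 slope deg 0.12 315.2 213.29596
  n=32 rms=0.05 slope deg 80.24 205.4038 248.8
  n=32 rms=0.07 slope deg -80.20 417.53354 238.6
  n=38 rms=0.08 slope deg 0.22 307.0 267.9445
  n=75 rms=0.13 slope deg 0.03 301.1 153.84627
w6 tile on face: up,across,out [1.28 0.98 3.69] roll,pitch,yaw deg [-0.21 -1.39  0.09] sd [0.62 2.   1.62] [0.74 0.91 0.38] cam [-2.3   0.97 -1.76] cost 3.1890179875261797 
 [ 0.56  0.46 -0.36  0.56 -0.4   0.59 -0.66 -0.5  -0.47  0.39 -1.15  0.48
 -0.88  1.23 -0.02 -0.12]
```

Yaw now matches: the face edge slopes 0.03° and the tile edge 0.12°. I'll press a bit harder to seat it, then settle at about 10 N.

```bash
python3 -m handwheel '[[[0,0,-1],0],[[0,0,-1.5],0],[[0,0,-1.5],0],[[0,0,-0.6],0],[[0,0,-0.6],0],[[0,0,-0.6],0],[[0,0,-0.6],0]]' && python3 -m handwheel '[[[0,0,0],0],[[0,0,0],0],[[0,0,0],0],[[0,0,0],0]]'
```

```text
time: 13.9
tcp_pos: [515.2, -274.1, 77.2]
tool_rot: [0.002, 0.197, 0.98, -0.001]
ft_force: [1.9, 1.1, 8.0]
grip_width: 37.3
gripper_force: 30.0
time: 14.4
tcp_pos: [515.2, -274.1, 77.2]
tool_rot: [0.002, 0.197, 0.98, -0.001]
ft_force: [0.5, 0.3, 8.3]
grip_width: 37.9
gripper_force: 30.0
```

```bash
python3 -m handwheel '[[[0,0,-0.2],0],[[0,0,-0.2],0],[[0,0,-0.2],0]]'
python3 - <<'E'
from h import *
o=observe();im=capture('wrist');np.save('w7.npy',np.r_[o['tcp_pos'],o['tool_rot']]);cv2.imwrite('pics/w7.png',im)
s=capture('scene');cv2.imwrite('pics/v7.png',np.hstack([cv2.resize(im[130:330,150:470],(480,300)),cv2.resize(s[180:280,130:230],(300,300),interpolation=cv2.INTER_CUBIC)]))
E
python3 flush.py w7 | tail -3
```

```text
time: 14.78
tcp_pos: [515.2, -274.1, 77.2]
tool_rot: [0.002, 0.197, 0.98, -0.001]
ft_force: [-0.1, 1.8, 9.4]
grip_width: 37.7
gripper_force: 30.0
w7 tile on face: up,across,out [0.38 1.2  3.55] roll,pitch,yaw deg [-0.2  -1.55  0.13] sd [0.62 2.   1.62] [0.73 0.9  0.38] cam [-2.32  0.98 -1.69] cost 3.184459772766626 
 [ 0.55  0.43 -0.35  0.54 -0.39  0.57 -0.65 -0.45 -0.61  0.52 -1.16  0.49
 -0.84  1.18 -0.02 -0.14]
```

View pics/v7.png

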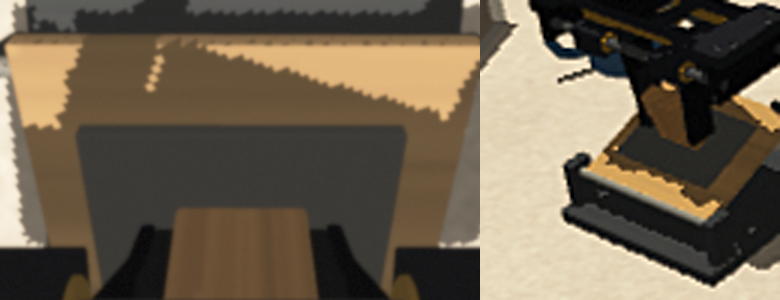

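The picture shows the tile flush and square on the plywood, with equal side margins (about 52 px each at row 128). The push is about 10 N including the tile's weight. Handing in.

```bash
python3 -c "from rig import hand_in;print(hand_in())"
```

```text
the job is handed in; nothing more can be done
None
```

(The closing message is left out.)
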